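# Load a stain bottle into the bottle shaker

### The arm

A 6-joint arm with a two-finger parallel gripper is mounted at the origin on a cart in front of the work surface, level with it; the furniture and walls round the work are solid. World frame = base frame: x ahead of the robot, y to its left, z up, the work surface at z = 0. Lengths are in mm, angles in rad, forces in N, time in s.
With the tool pointing down it reaches from about 275 to 875 mm from the base axis. Payload 12.5 kg.
Tool frame: the origin (TCP) lies on the centre line of the jaws, within the pads' length; the fingertips stand 19 mm ahead of it and the grasp point (between the pads) is the TCP (arm.tips_ahead is the distance from the TCP to the fingertips, in mm); z points along the fingers, y is the line along which they close (so a half turn about z gives the same grasp; the last joint's range is limited). The gripper opens to 85 mm and grips with 20 to 120 N. Pads are 22 mm wide; open, the fingers measure 114 mm over their backs; the gripper's body (76 mm by 85 mm) begins 54 mm behind the grasp point. The pads swing forward as they close: fully open they stand 13 mm farther back than shut.
Start: joints at [-1.258, 0.351, 1.652, -0, 1.139, -0.085], TCP at [213.082, -507.031, 250.29] pointing down, gripper open.
Joint ranges: [-2.75, 2.75], [-0.79, 2.1], [0.01, 2.65], [-1.57, 4.71], [0.07, 3.14], [-2.87, 2.87]. Speed limits (rad/s): [2.22, 2.22, 2.79, 3.14, 3.14, 3.14].

### API

Orientations are given as a unit quaternion [w, x, y, z].
In Python, from rig import arm gives the robot as it stands.
- The arm moves only by the shell command python3 -m pendant 'ROWS' [FORCE]. ROWS is JSON, a list of rows, each an object with "travel": the shift along the world's x, y, z as a fraction of full scale, a list of three; "twist": the turn, a rotation vector about the world's x, y, z as a fraction of full scale, a list of three; "gripper": the closure, from -1 (fully open) to 1 (shut), so that 0 is half open. In form: [{"travel": [dx, dy, dz], "twist": [ax, ay, az], "gripper": gripper}, ...]. A call has 1 to 12 rows; each row shifts and turns the commanded pose from where the row before left it; what a row does not reach is not made up. Full scale, the value 1, is 20 mm for a shift and 0.1 rad for a turn. A row lasts 1/12 s, in which the tool goes at most 41.7 mm and 7.16 degrees, less where a joint would pass 70% of its speed; a pose out of reach is approached as far as the arm can. A call with a number of a shift or a turn outside -1 to 1 is refused whole. A call with a gripper value outside its range is refused whole. The fingers move at their own pace and stop on an object; FORCE is the grip in N (left out, the last holds). Time passes only in rows, so rows that do not move let the fingers close. It gives the time, the measured TCP pose, the force, the opening and the grip force at its end, in the units of the state.
- arm.get_obs(): the state, without advancing time (a new reading comes with each control period).
- arm.grab_frame(name): name is "scene" or "top" or "wrist"; returns a dict with "color" (384x512x3 uint8, red, green, blue), "range_z" (384x512 float32, mm along the optical axis (not along the pixel's ray), 0 where there is no reading), "K" (3x3 intrinsics, pixels), "cam_to_world" (4x4, takes a point from camera to world coordinates); the wrist camera has in their place "tool_from_camera" (4x4, takes a point from camera to tool coordinates, whose origin is the TCP and whose axes are the flange's). Camera axes: x right, y down, z forward; pixel columns grow to the right and rows downward; lengths in mm; the calibration is good to about 2 mm. A picture is of the moment at which its call begins: read the wrist's pose just before it.
- arm.finish_job(): hands the job in; it is judged then, once.
The state is a dict: "time_s": time; "joint_positions": joint angles; "qd": joint speeds; "effort": joint torques, N m; "tcp_pos": TCP position; "tool_rot": TCP orientation; "contact_force": force on the tool from outside, world axes, zero at the start; "wrist_torque": the same for the moment, N m; "finger_gap": finger opening in mm; "finger_force": force on a finger pad.
Only numpy, scipy, OpenCV 4.12 (cv2) and the standard library are available. Lean on these libraries where they do the work, as an engineer would, in place of code of your own. Each camera call takes 0.05 s, during which the arm holds its last target. There are 200 camera calls.

### The job

Get the red-capped brown stain bottle ready for mixing: first stand it upright in the blue cup on top of the white bottle shaker and let go of it, and only then slip the yellow weight ring over its cap so that the ring rests level on the bottle's shoulder. The ring must go on last, because its hole is narrower than the bottle. Leave the black-capped brown bottle at the front of the desk standing where it is.

Things in the scene. Friction and masses are not known exactly. Their poses are not given: they have to be found in the camera images.
- red_bottle_center (a point): Centre of the red-capped stain bottle, 50 mm above its foot and 50 mm below its tip. Upright round brown glass bottle, 37 mm across and 100 mm tall: straight body to 58 mm, a shoulder that slopes in from there to 73 mm, and a tapered red screw cap with dropper tip from 70 to 100 mm (21 mm across up to 85 mm, narrowing to 7 mm at the tip; the cap does not come off). About 55 g. It starts standing on the desk; z points up its axis.
- black_bottle_center (a point): Centre of the black-capped stain bottle, 46 mm above its foot: the same kind of brown bottle, 33 mm across and 93 mm tall, with a black cap. A bystander that stays where it is, standing on the desk; z points up its axis. (Mind the tall analyser, 440 mm, behind the work: its front is 0.57 m ahead of the robot, from 0.18 m left to 0.08 m right.)
- weight_ring_center (a point): Centre of the yellow weight ring, 9 mm above its underside when it lies flat. A plain stiff ring, 54 mm outside diameter, 29 mm hole, 18 mm high, about 120 g, that starts flat on the desk; z points along its axis, up. Grip it across its outside. It drops over the cap but is too narrow for the bottle itself. Resting on the bottle's shoulder its underside is about 67 mm above the bottle's foot, so its centre is about 26 mm above the bottle's centre.
- cup_floor (a point): Centre of the inner floor of the blue cup on the shaker, 58 mm above the desk; z up. The open round cup is 46 mm wide inside, 54 mm outside; its rim, the shaker's highest part, is 22 mm above this point. The shaker is fixed: a white box 120 by 130 mm and 48 mm high, the cup at its middle on a black platform 92 mm across.
Things that resemble listed ones, but are neither listed nor needed, are in the scene too. What is shaped like the part that bears black_bottle_center but green is not meant. Of the things shaped like the part that bears weight_ring_center, the yellow one is meant.

How it is judged:
By the outcome, as a careful person would: the job done as asked, in the order asked, and still so for the second after the job is handed in, with the robot touching nothing.
It also fails if it takes over 58 s, if anything falls off the work surface, if the arm or the gripper's body presses on something with over 40 N, if the wrist force passes 120 N, or if a joint passes its speed limit or range.

## Working session

There is one attempt and no reset: what is moved stays moved. The work goes in short steps, Python scripts to look and compute and a shell command to move; the robot and the scene stay as the last step left them, time stands still between calls to the robot, and variables do not carry over. Pictures are saved under pics/ and viewed, at most 10 in all, crops included, and the job is handed in when it is done.

```bash
mkdir -p pics; cat > h.py <<'E'
import numpy as np,cv2
from rig import arm
def save(n,f): cv2.imwrite(f'pics/{n}.png',f['color'][:,:,::-1])
def pts(f,T=None):
    T=f['cam_to_world'] if T is None else T
    K=np.array(f['K']);d=f['range_z'];v,u=np.indices(d.shape)
    p=np.stack([(u-K[0,2])/K[0,0]*d,(v-K[1,2])/K[1,1]*d,d,np.ones_like(d)],-1)
    return (p@np.array(T).T)[...,:3]
E
python3 - <<'E'
from h import *
a=arm.grab_frame('scene');b=arm.grab_frame('top')
cv2.imwrite('pics/both.png',cv2.resize(np.vstack([a['color'],b['color']])[:,:,::-1],(400,600)) if 0 else np.hstack([cv2.resize(x['color'],(400,300)) for x in(a,b)])[:,:,::-1])
save('top',b);save('scene',a)
for f in(a,b): print(np.round(f['K'],1).tolist(),np.round(f['cam_to_world'],2).tolist())
E
```

```text
[[452.9, 0.0, 258.1], [0.0, 452.9, 184.9], [0.0, 0.0, 1.0]] [[-0.91, -0.2, 0.37, 176.65], [-0.42, 0.45, -0.79, 736.21], [-0.01, -0.87, -0.5, 550.17], [0.0, 0.0, 0.0, 1.0]]
[[472.2, 0.0, 254.8], [0.0, 472.2, 188.3], [0.0, 0.0, 1.0]] [[-0.01, -0.99, 0.16, 346.77], [-1.0, 0.01, 0.01, -15.65], [-0.01, -0.16, -0.99, 1212.56], [0.0, 0.0, 0.0, 1.0]]
```

View pics/top.png

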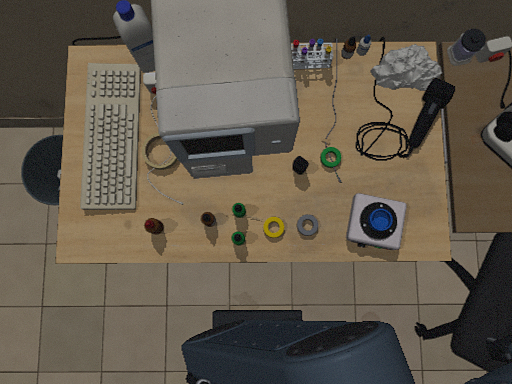

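View pics/scene.png

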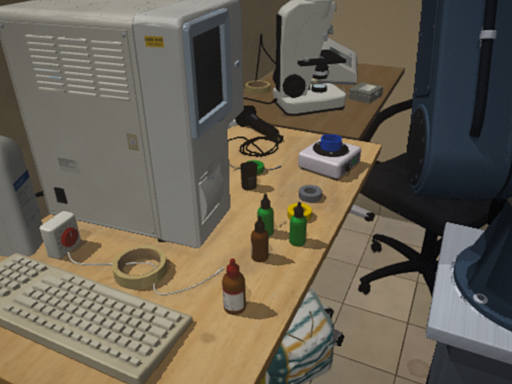

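The top view shows these:
- The red-capped bottle is at (153,226). It is the only red cap; the other bottles are the black-capped one at (208,218) and the green ones at (239,210) and (239,238).
- The yellow ring is at (274,227). The other rings are grey (307,225), green (331,157) and a tape roll (160,152). Yellow is the one meant.
- The cup is at (379,219).

Next I'll measure these points and confirm them in one crop.

```bash
python3 - <<'E'
from h import *
b=arm.grab_frame('top');a=arm.grab_frame('scene')
cv2.imwrite('pics/crop.png',np.hstack([cv2.resize(b['color'][190:260,130:290],(480,300)),cv2.resize(a['color'][180:330,200:330],(260,300))])[:,:,::-1])
def rep(nm,f,box,cond):
    P=pts(f);c=cv2.cvtColor(f['color'],cv2.COLOR_RGB2HSV).astype(int)
    x0,y0,x1,y1=box;m=np.zeros(c.shape[:2],bool);m[y0:y1,x0:x1]=1
    m&=cond(c,P)&(f['range_z']>0);q=P[m]
    print(nm,m.sum(),'med',np.median(q,0).round(),'mid',((np.percentile(q,2,0)+np.percentile(q,98,0))/2).round(),'zr',np.percentile(q[:,2],[2,98]).round(), 'ext',np.ptp(q,axis=0).round())
red=lambda c,P:((c[...,0]<8)|(c[...,0]>172))&(c[...,1]>150)&(P[...,2]>72)
hi=lambda z0,z1:(lambda c,P:(P[...,2]>z0)&(P[...,2]<z1))
yel=lambda c,P:(c[...,0]>22)&(c[...,0]<35)&(c[...,1]>180)
blu=lambda c,P:(c[...,0]>100)&(c[...,0]<125)&(c[...,1]>150)
for n,f,bx in(('top',b,(138,212,170,240)),('sc',a,(215,255,255,315))):
    rep('red cap '+n,f,bx,red); rep('redbot>30 '+n,f,bx,hi(25,110))
rep('black top',b,(195,205,222,230),hi(25,110));rep('black sc',a,(246,212,274,264),hi(25,110))
rep('g1',b,(228,200,250,220),hi(25,110));rep('g2',b,(228,228,250,248),hi(25,110))
rep('ring top',b,(260,212,290,242),lambda c,P:yel(c,P)&(P[...,2]>13));rep('ring sc',a,(280,195,318,225),lambda c,P:yel(c,P)&(P[...,2]>13))
rep('grey',b,(292,210,322,240),hi(12,40))
rep('cup top rim',b,(355,195,405,245),lambda c,P:blu(c,P)&(P[...,2]>74))
rep('cup floor',b,(372,211,387,227),lambda c,P:blu(c,P))
rep('cup sc rim',a,(310,125,350,160),lambda c,P:blu(c,P)&(P[...,2]>74))
E
```

```text
red cap top 55 med [447. 251.  86.] mid [447. 252.  88.] zr [ 74. 102.] ext [20. 19. 30.]
redbot>30 top 219 med [444. 247.  65.] mid [446. 252.  65.] zr [ 30. 100.] ext [36. 35. 77.]
red cap sc 167 med [445. 257.  86.] mid [446. 256.  87.] zr [ 73. 101.] ext [19. 13. 30.]
redbot>30 sc 805 med [441. 261.  61.] mid [444. 257.  63.] zr [ 27. 100.] ext [36. 37. 77.]
black top 156 med [460. 114.  58.] mid [463. 116.  60.] zr [28. 91.] ext [32. 31. 69.]
black sc 650 med [464. 121.  52.] mid [468.  85.  58.] zr [26. 91.] ext [52. 99. 70.]
g1 151 med [482.  39.  58.] mid [484.  40.  62.] zr [32. 92.] ext [32. 30. 66.]
g2 147 med [413.  40.  58.] mid [414.  42.  68.] zr [44. 91.] ext [32. 32. 68.]
ring top 214 med [443. -48.  17.] mid [444. -48.  18.] zr [14. 22.] ext [51. 48.  9.]
ring sc 172 med [441. -46.  19.] mid [436. -15.  48.] zr [14. 82.] ext [ 69. 119.  77.]
grey 242 med [ 447. -134.   17.] mid [ 449. -133.   17.] zr [13. 21.] ext [51. 51. 11.]
cup top rim 116 med [ 453. -303.   78.] mid [ 454. -304.   79.] zr [75. 84.] ext [51. 53. 10.]
cup floor 236 med [ 458. -305.   57.] mid [ 458. -303.   66.] zr [53. 79.] ext [39. 40. 31.]
cup sc rim 104 med [ 453. -293.   78.] mid [ 454. -306.   78.] zr [74. 82.] ext [50. 57.  8.]
```

View pics/crop.png

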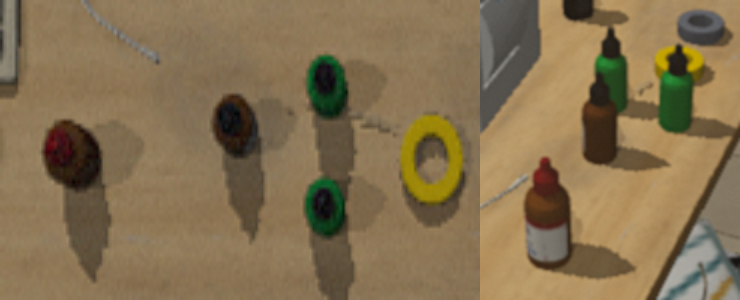

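The crop confirms the red-capped bottle at about (446,253) and the yellow ring at about (444,-48). The cup is at about (455,-304). All heights and sizes match. Now I'll head for the bottle at a safe height.

```bash
python3 -m pendant '[{"travel":[0.4,1,0],"twist":[0,0,0],"gripper":-1},{"travel":[0.4,1,0],"twist":[0,0,0],"gripper":-1},{"travel":[0.4,1,0],"twist":[0,0,0],"gripper":-1},{"travel":[0.4,1,0],"twist":[0,0,0],"gripper":-1},{"travel":[0.4,1,0],"twist":[0,0,0],"gripper":-1},{"travel":[0.4,1,0],"twist":[0,0,0],"gripper":-1},{"travel":[0.4,1,0],"twist":[0,0,0],"gripper":-1},{"travel":[0.4,1,0],"twist":[0,0,0],"gripper":-1},{"travel":[0.4,1,0],"twist":[0,0,0],"gripper":-1},{"travel":[0.4,1,0],"twist":[0,0,0],"gripper":-1},{"travel":[0.4,1,0],"twist":[0,0,0],"gripper":-1},{"travel":[0.4,1,0],"twist":[0,0,0],"gripper":-1}]'; python3 -c "
from h import *
print(arm.tips_ahead);print(arm.get_obs())
f=arm.grab_frame('wrist');print(np.round(f['tool_from_camera'],2).tolist())"
```

```text
time_s: 1.2
tcp_pos: [309.3, -266.0, 250.3]
tool_rot: [-0.0, 0.98, 0.198, 0.0]
contact_force: [0.3, -0.5, 0.1]
finger_gap: 85.4
finger_force: 0.0
19.0
{'time_s': 1.2, 'joint_positions': array([-8.24609198e-01,  8.66781890e-02,  1.99067715e+00,  1.35558602e-05,
        1.06424496e+00,  3.48555579e-01]), 'qd': array([ 0.56508258, -0.17117115,  0.19087223,  0.00288239, -0.02193155,
        0.56255959]), 'effort': array([ -5.07411003, -32.20195055, -28.14197123,  -0.04257049,
         0.07981472,  -0.97351693]), 'tcp_pos': array([ 309.25307094, -266.00547893,  250.27373927]), 'tool_rot': array([-6.34804393e-06,  9.80301809e-01,  1.97505349e-01,  3.07175779e-06]), 'contact_force': array([ 0.31478926, -0.49495098,  0.11824561]), 'wrist_torque': array([ 0.009121  , -0.00960303,  0.0006582 ]), 'finger_force': 0.0, 'finger_gap': 85.36268989256341}
[[-0.0, -0.95, -0.32, 80.26], [1.0, -0.0, -0.0, 0.55], [0.0, -0.32, 0.95, -122.12], [0.0, 0.0, 0.0, 1.0]]
```

```bash
python3 -m pendant '[{"travel":[0.3,1,0],"twist":[0,0,0.975],"gripper":-1},{"travel":[0.3,1,0],"twist":[0,0,0.975],"gripper":-1},{"travel":[0.3,1,0],"twist":[0,0,0.975],"gripper":-1},{"travel":[0.3,1,0],"twist":[0,0,0.975],"gripper":-1},{"travel":[0.3,1,0],"twist":[0,0,0.975],"gripper":-1},{"travel":[0.3,1,0],"twist":[0,0,0.975],"gripper":-1},{"travel":[0.3,1,0],"twist":[0,0,0.975],"gripper":-1},{"travel":[0.3,1,0],"twist":[0,0,0.975],"gripper":-1},{"travel":[0.3,1,0],"twist":[0,0,0.975],"gripper":-1},{"travel":[0.3,1,0],"twist":[0,0,0.975],"gripper":-1},{"travel":[0.3,1,0],"twist":[0,0,0.975],"gripper":-1},{"travel":[0.3,1,0],"twist":[0,0,0.975],"gripper":-1}]'
python3 -m pendant '[{"travel":[0.3,1,0],"twist":[0,0,0],"gripper":-1},{"travel":[0.3,1,0],"twist":[0,0,0],"gripper":-1},{"travel":[0.3,1,0],"twist":[0,0,0],"gripper":-1},{"travel":[0.3,1,0],"twist":[0,0,0],"gripper":-1},{"travel":[0.3,1,0],"twist":[0,0,0],"gripper":-1},{"travel":[0.3,1,0],"twist":[0,0,0],"gripper":-1},{"travel":[0.3,1,0],"twist":[0,0,0],"gripper":-1},{"travel":[0.3,1,0],"twist":[0,0,0],"gripper":-1},{"travel":[0.3,1,0],"twist":[0,0,0],"gripper":-1},{"travel":[0,1,0],"twist":[0,0,0],"gripper":-1},{"travel":[0,0,0],"twist":[0,0,0],"gripper":-1}]'
cat >> h.py <<'E'
from scipy.spatial.transform import Rotation as R
def wrist():
    o=arm.get_obs();f=arm.grab_frame('wrist');q=o['tool_rot']
    T=np.eye(4);T[:3,:3]=R.from_quat([q[1],q[2],q[3],q[0]]).as_matrix();T[:3,3]=o['tcp_pos']
    T=T@np.array(f['tool_from_camera']);f['cam_to_world']=T
    print('tcp',o['tcp_pos'].round(1),'yaw',np.round(R.from_quat([q[1],q[2],q[3],q[0]]).as_matrix()[:,1],3));return f
def circ(q):  # least-squares circle in xy
    A=np.c_[2*q[:,:2],np.ones(len(q))];s=np.linalg.lstsq(A,(q[:,:2]**2).sum(1),rcond=None)[0]
    return np.round([s[0],s[1],np.sqrt(s[2]+s[0]**2+s[1]**2)],1)
E
python3 - <<'E'
from h import *
f=wrist();save('w1',f);P=pts(f)
m=(f['range_z']>0)&(np.hypot(P[...,0]-446,P[...,1]-253)<35)
for z0,z1 in((20,55),(74,84),(92,102)):
    q=P[m&(P[...,2]>z0)&(P[...,2]<z1)];print(z0,len(q),circ(q) if len(q)>5 else '',q.mean(0).round(1),np.ptp(q,axis=0).round(1))
E
```

```text
time_s: 2.25
tcp_pos: [381.2, -26.0, 250.3]
tool_rot: [0.0, 0.706, 0.708, 0.0]
contact_force: [0.9, -0.2, -0.5]
finger_gap: 85.6
finger_force: 0.0
time_s: 3.17
tcp_pos: [435.2, 175.3, 250.1]
tool_rot: [-0.0, 0.708, 0.707, 0.0]
contact_force: [0.3, 0.6, 0.4]
finger_gap: 85.7
finger_force: 0.0
tcp [435.2 175.3 250.1] yaw [ 1.    -0.001 -0.   ]
20 2  [444.8 263.2  54.7] [26.8  2.5  0. ]
74 77 [446.  250.6   9.7] [445.5 251.7  82.8] [20.7 19.8  9.2]
92 115 [446.  250.7   3.3] [445.9 250.7  97.5] [8.  9.2 8.3]
```

View pics/w1.png

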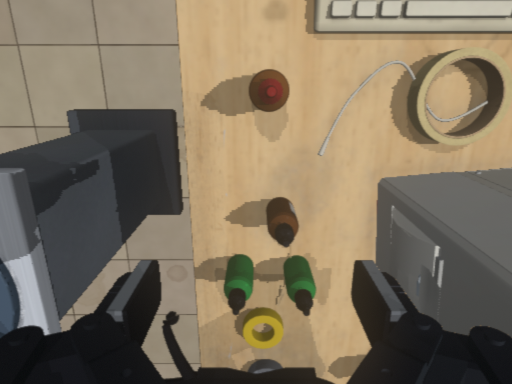

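The wrist view shows the red cap at (270,90), which puts the bottle at (446,251). That agrees with the top view. I'll move over it and descend.

```bash
python3 -m pendant '[{"travel":[0.14,0.95,0],"twist":[0,0,0],"gripper":-1},{"travel":[0.14,0.95,0],"twist":[0,0,0],"gripper":-1},{"travel":[0.13,0.95,0],"twist":[0,0,0],"gripper":-1},{"travel":[0.13,0.95,0],"twist":[0,0,0],"gripper":-1},{"travel":[0,0,-0.5],"twist":[0,0,0],"gripper":-1},{"travel":[0,0,-1],"twist":[0,0,0],"gripper":-1},{"travel":[0,0,-1],"twist":[0,0,0],"gripper":-1},{"travel":[0,0,-1],"twist":[0,0,0],"gripper":-1},{"travel":[0,0,-0.5],"twist":[0,0,0],"gripper":-1},{"travel":[0,0,0],"twist":[0,0,0],"gripper":-1}]'
python3 - <<'E'
from h import *
f=wrist();P=pts(f)
m=(f['range_z']>0)&(np.hypot(P[...,0]-446,P[...,1]-251)<28)
for z0,z1 in((20,57),(74,84),(92,102)):
    q=P[m&(P[...,2]>z0)&(P[...,2]<z1)];print(z0,len(q),circ(q) if len(q)>5 else '',q.mean(0).round(1) if len(q) else '',np.ptp(q,axis=0).round(1) if len(q) else '')
E
```

```text
time_s: 4.05
tcp_pos: [444.9, 247.7, 168.2]
tool_rot: [-0.001, 0.708, 0.706, -0.002]
contact_force: [-0.9, 0.0, -0.1]
finger_gap: 85.7
finger_force: 0.0
tcp [444.9 247.7 168.2] yaw [ 1.    -0.004 -0.004]
20 510 [445.7 250.7  18.5] [445.4 265.7  40.9] [36.7 26.3 36.9]
74 224 [445.9 250.7   9.8] [446.4 256.3  80.8] [20.2 20.9  9.7]
92 187 [446.  251.5   3.2] [446.  251.9  97.2] [8.9 7.9 8. ]
```

```bash
python3 -m pendant '[{"travel":[0.05,0.1,-0.8],"twist":[0,0,0],"gripper":-1},{"travel":[0,0.05,-1],"twist":[0,0,0],"gripper":-1},{"travel":[0,0,-1],"twist":[0,0,0],"gripper":-1},{"travel":[0,0,-1],"twist":[0,0,0],"gripper":-1},{"travel":[0,0,-1],"twist":[0,0,0],"gripper":-1},{"travel":[0,0,-0.6],"twist":[0,0,0],"gripper":-1},{"travel":[0,0,-0.3],"twist":[0,0,0],"gripper":-1},{"travel":[0,0,0],"twist":[0,0,0],"gripper":-1},{"travel":[0,0,0],"twist":[0,0,0],"gripper":-1}]'
```

```text
time_s: 4.85
tcp_pos: [447.5, 252.1, 57.3]
tool_rot: [0.0, 0.708, 0.706, 0.001]
contact_force: [0.4, -0.2, 0.6]
finger_gap: 85.3
finger_force: 0.0
```

```bash
python3 -m pendant '[{"travel":[-0.07,-0.05,-0.28],"twist":[0,0,0],"gripper":-1},{"travel":[0,0,0],"twist":[0,0,0],"gripper":-1},{"travel":[0,0,0],"twist":[0,0,0],"gripper":1},{"travel":[0,0,0],"twist":[0,0,0],"gripper":1},{"travel":[0,0,0],"twist":[0,0,0],"gripper":1},{"travel":[0,0,0],"twist":[0,0,0],"gripper":1},{"travel":[0,0,0],"twist":[0,0,0],"gripper":1},{"travel":[0,0,0],"twist":[0,0,0],"gripper":1}]' 40
```

```text
time_s: 5.52
tcp_pos: [445.7, 251.1, 51.0]
tool_rot: [0.0, 0.708, 0.706, 0.0]
contact_force: [-1.5, -0.6, 5.5]
finger_gap: 35.5
finger_force: 39.6
```

```bash
python3 -m pendant '[{"travel":[0,0,0.3],"twist":[0,0,0],"gripper":1},{"travel":[0,0,0.7],"twist":[0,0,0],"gripper":1},{"travel":[0,0,1],"twist":[0,0,0],"gripper":1},{"travel":[0,0,1],"twist":[0,0,0],"gripper":1},{"travel":[0,0,1],"twist":[0,0,0],"gripper":1},{"travel":[0,0,1],"twist":[0,0,0],"gripper":1},{"travel":[0,0,1],"twist":[0,0,0],"gripper":1},{"travel":[0,0,1],"twist":[0,0,0],"gripper":1},{"travel":[0,-0.3,0.7],"twist":[0,0,0],"gripper":1},{"travel":[0,-0.6,0.3],"twist":[0,0,0],"gripper":1},{"travel":[0,-0.8,0],"twist":[0,0,0],"gripper":1},{"travel":[0,-1,0],"twist":[0,0,0],"gripper":1}]'
python3 -m pendant '[{"travel":[0,-1,0],"twist":[0,0,0],"gripper":1},{"travel":[0,-1,0],"twist":[0,0,0],"gripper":1},{"travel":[0,-1,0],"twist":[0,0,0],"gripper":1},{"travel":[0,-1,0],"twist":[0,0,0],"gripper":1},{"travel":[0,-1,0],"twist":[0,0,0],"gripper":1},{"travel":[0,-1,0],"twist":[0,0,0],"gripper":1},{"travel":[0,-1,0],"twist":[0,0,0],"gripper":1},{"travel":[0,-1,0],"twist":[0,0,0],"gripper":1},{"travel":[0,-1,0],"twist":[0,0,0],"gripper":1},{"travel":[0,-1,0],"twist":[0,0,0],"gripper":1},{"travel":[0,-1,0],"twist":[0,0,0],"gripper":1},{"travel":[0,-1,0],"twist":[0,0,0],"gripper":1}]'
python3 -m pendant '[{"travel":[0,-1,0],"twist":[0,0,0],"gripper":1},{"travel":[0,-1,0],"twist":[0,0,0],"gripper":1},{"travel":[0,-1,0],"twist":[0,0,0],"gripper":1},{"travel":[0,-1,0],"twist":[0,0,0],"gripper":1},{"travel":[0,-1,0],"twist":[0,0,0],"gripper":1},{"travel":[0,-1,0],"twist":[0,0,0],"gripper":1},{"travel":[0,-0.7,0],"twist":[0,0,0],"gripper":1},{"travel":[0,-0.3,0],"twist":[0,0,0],"gripper":1},{"travel":[0,0,0],"twist":[0,0,0],"gripper":1}]'
python3 - <<'E'
from h import *
f=wrist();save('w2',f);P=pts(f)
hsv=cv2.cvtColor(f['color'],cv2.COLOR_RGB2HSV)
b=(hsv[...,0]>100)&(hsv[...,0]<125)&(hsv[...,1]>150)&(f['range_z']>0)
q=P[b&(P[...,2]>76)&(P[...,2]<86)];print(len(q),circ(q) if len(q)>5 else '')
E
```

```text
time_s: 6.52
tcp_pos: [445.1, 196.2, 210.7]
tool_rot: [0.0, 0.708, 0.706, 0.0]
contact_force: [-0.2, 0.3, -0.7]
finger_gap: 35.5
finger_force: 40.1
time_s: 7.52
tcp_pos: [444.6, -44.4, 210.2]
tool_rot: [-0.0, 0.708, 0.706, -0.0]
contact_force: [0.9, 1.2, -0.7]
finger_gap: 35.2
finger_force: 40.1
time_s: 8.27
tcp_pos: [444.9, -184.0, 210.2]
tool_rot: [-0.0, 0.709, 0.705, -0.0]
contact_force: [-0.6, -0.5, -1.2]
finger_gap: 35.2
finger_force: 40.1
tcp [ 444.9 -184.   210.2] yaw [ 1.    -0.005 -0.001]
67 [ 471.4 -311.9    7.4]
```

View pics/w2.png

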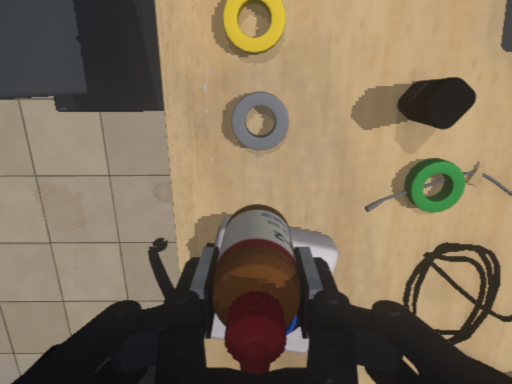

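The wrist view shows the bottle upright in the jaws, with its cap at (257,330). The cup is hidden behind it. I'll refine the cup centre from the fixed cameras and check the bottle's pose in the hand and the ring.

```bash
python3 - <<'E'
from h import *
def plane(f,uv,z):
    T=np.array(f['cam_to_world']);d=np.c_[uv,np.ones(len(uv))]@np.linalg.inv(f['K']).T@T[:3,:3].T
    return T[:3,3]+d*((z-T[2,3])/d[:,2])[:,None]
def blob(f,lo,hi,s,box):
    h=cv2.cvtColor(f['color'],cv2.COLOR_RGB2HSV);m=cv2.inRange(h,(lo,s,40),(hi,255,255));k=np.zeros_like(m);k[box[1]:box[3],box[0]:box[2]]=255
    c=cv2.findContours(m&k,0,1)[0];return max(c,key=cv2.contourArea)[:,0].astype(float)
for n,bx in(('top',(350,190,410,250)),('scene',(312,128,350,160))):
    f=arm.grab_frame(n);P=pts(f);c=blob(f,100,125,130,bx);
    if n=='top':
        q=plane(f,c,80);print('cup contour',circ(q),((q.max(0)+q.min(0))/2).round(1),np.ptp(q,axis=0).round(1))
    h=cv2.cvtColor(f['color'],cv2.COLOR_RGB2HSV);m=np.zeros(h.shape[:2],bool);m[bx[1]:bx[3],bx[0]:bx[2]]=1
    q=P[m&(h[...,0]>100)&(h[...,0]<125)&(h[...,1]>130)&(P[...,2]>76)&(P[...,2]<84)];print(n,'rim',len(q),circ(q))
f=wrist();P=pts(f)
c=blob(f,22,35,150,(200,0,300,70));print('ring',circ(plane(f,c,18)))
m=(f['range_z']>0)&(np.hypot(P[...,0]-445,P[...,1]+184)<30)
h=cv2.cvtColor(f['color'],cv2.COLOR_RGB2HSV)
m&=np.indices(m.shape)[1]>222; m&=np.indices(m.shape)[1]<296
for z0,z1 in((162,175),(175,190),(190,205),(232,243),(252,262)):
    q=P[m&(P[...,2]>z0)&(P[...,2]<z1)]
    if len(q)>5: print(z0,len(q),circ(q))
print(P[m][:,2].min(),P[m][:,2].max())
E
```

```text
Traceback (most recent call last):
ValueError: max() iterable argument is empty
```

```bash
python3 - <<'E'
from h import *
for n,bx in(('top',(350,190,410,250)),('scene',(305,120,360,165))):
    f=arm.grab_frame(n);P=pts(f)
    h=cv2.cvtColor(f['color'],cv2.COLOR_RGB2HSV);m=np.zeros(h.shape[:2],bool);m[bx[1]:bx[3],bx[0]:bx[2]]=1
    q=P[m&(h[...,0]>100)&(h[...,0]<125)&(h[...,1]>130)&(P[...,2]>76)&(P[...,2]<84)];print(n,'rim',len(q),circ(q) if len(q)>9 else '')
    if n=='top': print(f['color'][219,379])
f=wrist();P=pts(f);h=cv2.cvtColor(f['color'],cv2.COLOR_RGB2HSV)
y=(h[...,0]>22)&(h[...,0]<35)&(h[...,1]>150)&(P[...,2]>14)&(P[...,2]<22);y[80:]=0
q=P[y];print('ring',len(q),((q.max(0)+q.min(0))/2).round(1),np.ptp(q,axis=0).round(1))
u=np.indices(y.shape)[1];m=(f['range_z']>0)&(np.hypot(P[...,0]-445,P[...,1]+184)<30)&(u>222)&(u<296)
for z0,z1 in((162,175),(175,190),(190,205),(232,243),(252,262)):
    q=P[m&(P[...,2]>z0)&(P[...,2]<z1)]
    if len(q)>5: print(z0,len(q),circ(q))
print(P[m][:,2].min(),P[m][:,2].max())
E
```

```text
top rim 0 
[48 61 72]
scene rim 84 [ 454.3 -305.3   24.4]
tcp [ 445.3 -182.3  210.6] yaw [ 1.    -0.002 -0.   ]
ring 1864 [442.2 -56.1  16.8] [52.3 42.8  5.6]
162 502 [ 444.7 -182.8   18.5]
175 768 [ 444.6 -182.7   18.6]
190 977 [ 444.5 -182.9   18.7]
232 1297 [ 444.  -182.6   10. ]
252 529 [ 443.8 -181.1    3.1]
-4.324200002985094 269.6991786366408
```

The bottle is vertical in the hand and the cup is at (454.3,-305). I'll move over the cup: dx +10, dy -122.

```bash
python3 -m pendant '[{"travel":[0.1,-0.5,0],"twist":[0,0,0],"gripper":1},{"travel":[0.1,-1,0],"twist":[0,0,0],"gripper":1},{"travel":[0.1,-1,0],"twist":[0,0,0],"gripper":1},{"travel":[0.1,-1,0],"twist":[0,0,0],"gripper":1},{"travel":[0.1,-1,0],"twist":[0,0,0],"gripper":1},{"travel":[0,-0.8,-0.5],"twist":[0,0,0],"gripper":1},{"travel":[0,-0.5,-1],"twist":[0,0,0],"gripper":1},{"travel":[0,-0.3,-0.8],"twist":[0,0,0],"gripper":1},{"travel":[0,0,-0.5],"twist":[0,0,0],"gripper":1},{"travel":[0,0,0],"twist":[0,0,0],"gripper":1},{"travel":[0,0,0],"twist":[0,0,0],"gripper":1},{"travel":[0,0,0],"twist":[0,0,0],"gripper":1}]'
python3 - <<'E'
from h import *
print(arm.get_obs()['tcp_pos'].round(1))
f=arm.grab_frame('scene')
P=pts(f);m=(P[...,2]>76)&(P[...,2]<84)&(f['range_z']>0);h=cv2.cvtColor(f['color'],cv2.COLOR_RGB2HSV)
m&=(h[...,0]>100)&(h[...,0]<125)&(h[...,1]>130);q=P[m];q=q[np.hypot(q[:,0]-454,q[:,1]+305)<40];print(len(q),circ(q))
cv2.imwrite('pics/s2.png',cv2.resize(f['color'][60:200,240:420],(720,560))[:,:,::-1])
E
```

```text
time_s: 9.52
tcp_pos: [455.9, -304.9, 155.6]
tool_rot: [0.001, 0.708, 0.706, 0.0]
contact_force: [0.4, -0.8, 0.2]
finger_gap: 35.3
finger_force: 40.1
[ 455.9 -304.9  155.6]
85 [ 454.7 -304.8   24.4]
```

View pics/s2.png

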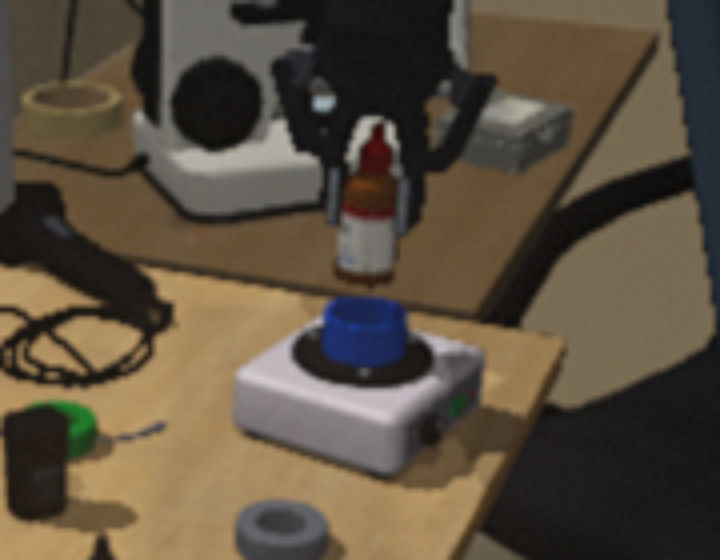

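The bottle hangs upright and centred over the blue cup, which is at crop (365,320). I'll lower it in.

```bash
python3 -m pendant '[{"travel":[-0.02,0,-0.4],"twist":[0,0,0],"gripper":1},{"travel":[0,0,-0.4],"twist":[0,0,0],"gripper":1},{"travel":[0,0,-0.4],"twist":[0,0,0],"gripper":1},{"travel":[0,0,-0.4],"twist":[0,0,0],"gripper":1},{"travel":[0,0,-0.3],"twist":[0,0,0],"gripper":1},{"travel":[0,0,-0.15],"twist":[0,0,0],"gripper":1},{"travel":[0,0,0],"twist":[0,0,0],"gripper":1},{"travel":[0,0,0],"twist":[0,0,0],"gripper":1}]'
```

```text
time_s: 10.23
tcp_pos: [455.1, -305.1, 113.6]
tool_rot: [-0.0, 0.708, 0.706, 0.0]
contact_force: [-0.4, -0.2, -0.8]
finger_gap: 35.3
finger_force: 40.1
```

```bash
python3 -m pendant '[{"travel":[0,0,-0.1],"twist":[0,0,0],"gripper":1},{"travel":[0,0,-0.1],"twist":[0,0,0],"gripper":1},{"travel":[0,0,0],"twist":[0,0,0],"gripper":1},{"travel":[0,0,0],"twist":[0,0,0],"gripper":1}]'
```

```text
time_s: 10.57
tcp_pos: [455.1, -305.0, 109.7]
tool_rot: [0.0, 0.708, 0.706, 0.0]
contact_force: [-0.0, 0.3, -0.4]
finger_gap: 35.5
finger_force: 40.1
```

```bash
python3 -m pendant '[{"travel":[0,0,-0.07],"twist":[0,0,0],"gripper":1},{"travel":[0,0,0],"twist":[0,0,0],"gripper":1},{"travel":[0,0,0],"twist":[0,0,0],"gripper":1}]'
```

```text
time_s: 10.82
tcp_pos: [455.3, -305.2, 109.0]
tool_rot: [0.0, 0.708, 0.706, -0.0]
contact_force: [-1.9, 1.5, 6.5]
finger_gap: 35.5
finger_force: 40.8
```

There's floor contact at 6.5 N, so I'll release and rise straight up.

```bash
python3 -m pendant '[{"travel":[0,0,0],"twist":[0,0,0],"gripper":-0.2},{"travel":[0,0,0],"twist":[0,0,0],"gripper":-0.5},{"travel":[0,0,0],"twist":[0,0,0],"gripper":-1},{"travel":[0,0,0],"twist":[0,0,0],"gripper":-1},{"travel":[0,0,0],"twist":[0,0,0],"gripper":-1},{"travel":[0,0,0.4],"twist":[0,0,0],"gripper":-1},{"travel":[0,0,1],"twist":[0,0,0],"gripper":-1},{"travel":[0,0,1],"twist":[0,0,0],"gripper":-1},{"travel":[0,0,1],"twist":[0,0,0],"gripper":-1},{"travel":[0,0,1],"twist":[0,0,0],"gripper":-1},{"travel":[0,0,1],"twist":[0,0,0],"gripper":-1},{"travel":[0,0.5,0.5],"twist":[0,0,0],"gripper":-1}]'
python3 -m pendant '[{"travel":[0,1,0],"twist":[0,0,0],"gripper":-1},{"travel":[0,1,0],"twist":[0,0,0],"gripper":-1},{"travel":[0,1,0],"twist":[0,0,0],"gripper":-1},{"travel":[0,1,0],"twist":[0,0,0],"gripper":-1},{"travel":[0,1,0],"twist":[0,0,0],"gripper":-1},{"travel":[0,1,0],"twist":[0,0,0],"gripper":-1},{"travel":[-0.1,1,0],"twist":[0,0,0],"gripper":-1},{"travel":[-0.1,1,0],"twist":[0,0,0],"gripper":-1},{"travel":[-0.2,0.5,0],"twist":[0,0,0],"gripper":-1},{"travel":[0,0,0],"twist":[0,0,0],"gripper":-1},{"travel":[0,0,0],"twist":[0,0,0],"gripper":-1}]'
cat > m.py <<'E'
from h import *
def bottle(n='scene'):
    f=arm.grab_frame(n);P=pts(f);m=(f['range_z']>0)&(np.hypot(P[...,0]-455,P[...,1]+305)<28)
    for z0,z1 in((84,110),(133,143),(150,160)):
        q=P[m&(P[...,2]>z0)&(P[...,2]<z1)]
        print(n,z0,len(q),circ(q) if len(q)>5 else '',q[:,2].max() if len(q) else '')
    return f
def ring(f,c=(444,-48)):
    P=pts(f);h=cv2.cvtColor(f['color'],cv2.COLOR_RGB2HSV)
    y=(h[...,0]>22)&(h[...,0]<35)&(h[...,1]>150)&(P[...,2]>15)&(P[...,2]<23)
    cs=cv2.findContours(y.astype(np.uint8),cv2.RETR_CCOMP,1)[0];k=max(cs,key=cv2.contourArea)[:,0]
    q=P[k[:,1],k[:,0]];print('ring outer',circ(q),np.median(q[:,2]),((q.max(0)+q.min(0))/2).round(1))
E
python3 - <<'E'
from m import *
bottle();bottle('top');f=wrist();ring(f)
E
```

```text
time_s: 11.82
tcp_pos: [455.6, -296.2, 229.2]
tool_rot: [0.002, 0.709, 0.706, 0.0]
contact_force: [-0.2, 0.6, 0.2]
finger_gap: 85.5
finger_force: 0.0
time_s: 12.73
tcp_pos: [447.0, -124.9, 226.4]
tool_rot: [0.0, 0.708, 0.706, -0.0]
contact_force: [0.3, 0.0, 0.9]
finger_gap: 85.4
finger_force: 0.0
scene 84 143 [ 455.9 -303.1   16.5] 109.92996354918176
scene 133 35 [ 456.5 -303.6    8.7] 142.90385090628007
scene 150 11 [ 457.  -305.     4.2] 159.86394936415684
top 84 48 [ 455.8 -302.1   18.2] 109.7328804523645
top 133 28 [ 456.5 -302.7    9.5] 142.88927325164263
top 150 14 [ 455.9 -301.9    3.5] 157.93414639662228
tcp [ 447.2 -125.6  226.4] yaw [ 1.    -0.003  0.   ]
ring outer [442.4 -50.3  25.8] 16.044634466352477 [442.1 -50.3  17. ]
```

```bash
python3 -m pendant '[{"travel":[-0.1,0.5,0],"twist":[0,0,0],"gripper":-1},{"travel":[-0.1,1,0],"twist":[0,0,0],"gripper":-1},{"travel":[0,1,-0.3],"twist":[0,0,0],"gripper":-1},{"travel":[0,0.8,-0.8],"twist":[0,0,0],"gripper":-1},{"travel":[0,0.45,-1],"twist":[0,0,0],"gripper":-1},{"travel":[0,0,-1],"twist":[0,0,0],"gripper":-1},{"travel":[0,0,-0.9],"twist":[0,0,0],"gripper":-1},{"travel":[0,0,-0.5],"twist":[0,0,0],"gripper":-1},{"travel":[0,0,0],"twist":[0,0,0],"gripper":-1},{"travel":[0,0,0],"twist":[0,0,0],"gripper":-1},{"travel":[0,0,0],"twist":[0,0,0],"gripper":-1}]'
python3 - <<'E'
from m import *
f=wrist();ring(f);save('w3',f)
E
```

```text
time_s: 13.8
tcp_pos: [443.4, -50.1, 137.0]
tool_rot: [0.0, 0.708, 0.706, 0.0]
contact_force: [-0.3, -0.8, 0.2]
finger_gap: 85.4
finger_force: 0.0
tcp [443.4 -50.1 137. ] yaw [ 1.    -0.003  0.001]
ring outer [442.3 -50.   25.9] 15.942593540145126 [442.  -50.   16.3]
```

View pics/w3.png

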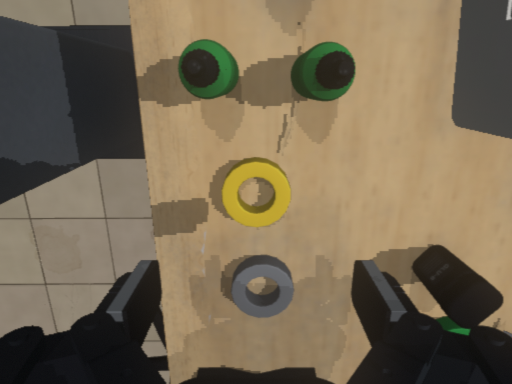

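The yellow ring at (257,192) lies at (442.3,-50), under the TCP. I'll descend.

```bash
python3 -m pendant '[{"travel":[-0.05,0,-0.5],"twist":[0,0,0],"gripper":-1},{"travel":[0,0,-1],"twist":[0,0,0],"gripper":-1},{"travel":[0,0,-1],"twist":[0,0,0],"gripper":-1},{"travel":[0,0,-1],"twist":[0,0,0],"gripper":-1},{"travel":[0,0,-1],"twist":[0,0,0],"gripper":-1},{"travel":[0,0,-0.6],"twist":[0,0,0],"gripper":-1},{"travel":[0,0,-0.4],"twist":[0,0,0],"gripper":-1},{"travel":[0,0,0],"twist":[0,0,0],"gripper":-1},{"travel":[0,0,0],"twist":[0,0,0],"gripper":-1}]'
```

```text
time_s: 14.6
tcp_pos: [442.4, -50.1, 26.8]
tool_rot: [0.0, 0.708, 0.706, 0.0]
contact_force: [-0.6, -1.1, 0.2]
finger_gap: 85.6
finger_force: 0.0
```

```bash
python3 -m pendant '[{"travel":[0,0,-0.34],"twist":[0,0,0],"gripper":-1},{"travel":[0,0,0],"twist":[0,0,0],"gripper":0},{"travel":[0,0,0],"twist":[0,0,0],"gripper":1},{"travel":[0,0,0],"twist":[0,0,0],"gripper":1},{"travel":[0,0,0],"twist":[0,0,0],"gripper":1},{"travel":[0,0,0],"twist":[0,0,0],"gripper":1},{"travel":[0,0,0],"twist":[0,0,0],"gripper":1}]' 50
```

```text
time_s: 15.18
tcp_pos: [442.3, -50.1, 20.3]
tool_rot: [0.0, 0.708, 0.706, 0.0]
contact_force: [-3.3, 0.8, 12.2]
finger_gap: 51.8
finger_force: 49.9
```

```bash
python3 -m pendant '[{"travel":[0,0,0.3],"twist":[0,0,0],"gripper":1},{"travel":[0,0,0.7],"twist":[0,0,0],"gripper":1},{"travel":[0,0,1],"twist":[0,0,0],"gripper":1},{"travel":[0,0,1],"twist":[0,0,0],"gripper":1},{"travel":[0,0,1],"twist":[0,0,0],"gripper":1},{"travel":[0,0,1],"twist":[0,0,0],"gripper":1},{"travel":[0,0,1],"twist":[0,0,0],"gripper":1},{"travel":[0,-0.3,1],"twist":[0,0,0],"gripper":1},{"travel":[0,-0.6,1],"twist":[0,0,0],"gripper":1},{"travel":[0,-0.8,1],"twist":[0,0,0],"gripper":1},{"travel":[0,-1,0.8],"twist":[0,0,0],"gripper":1},{"travel":[0,-1,0.5],"twist":[0,0,0],"gripper":1}]'
python3 -m pendant '[{"travel":[0.1,-1,0],"twist":[0,0,0],"gripper":1},{"travel":[0.1,-1,0],"twist":[0,0,0],"gripper":1},{"travel":[0.1,-1,0],"twist":[0,0,0],"gripper":1},{"travel":[0.1,-0.6,0],"twist":[0,0,0],"gripper":1},{"travel":[0.1,-0.3,0],"twist":[0,0,0],"gripper":1},{"travel":[0,0,0],"twist":[0,0,0],"gripper":1},{"travel":[0,0,0],"twist":[0,0,0],"gripper":1},{"travel":[0,0,0],"twist":[0,0,0],"gripper":1}]'
python3 - <<'E'
from m import *
bottle();f=wrist();save('w4',f)
P=pts(f);h=cv2.cvtColor(f['color'],cv2.COLOR_RGB2HSV)
y=(h[...,0]>22)&(h[...,0]<35)&(h[...,1]>150)&(P[...,2]>150)
q=P[y];print(len(q),np.percentile(q,[2,50,98],axis=0).round(1))
zt=np.percentile(q[:,2],90);t=q[q[:,2]>zt-3];s=np.linalg.lstsq(np.c_[t[:,:2]-t[:,:2].mean(0),np.ones(len(t))],t[:,2],rcond=None)[0];print('top plane',zt,s,np.percentile(t,[0,100],axis=0).round(1))
E
```

```text
time_s: 16.18
tcp_pos: [442.2, -124.8, 227.7]
tool_rot: [0.001, 0.708, 0.706, 0.0]
contact_force: [0.7, -0.0, -1.0]
finger_gap: 51.9
finger_force: 52.8
time_s: 16.85
tcp_pos: [451.9, -201.2, 225.4]
tool_rot: [-0.0, 0.708, 0.706, 0.0]
contact_force: [-0.0, -0.1, -1.5]
finger_gap: 51.7
finger_force: 52.8
scene 84 142 [ 456.1 -303.7   16.9] 109.28539832238397
scene 133 36 [ 456.3 -302.9    8.3] 142.30855651842995
scene 150 14 [ 456.3 -303.1    3.4] 158.94989848086976
tcp [ 452.  -201.2  225.5] yaw [ 1.    -0.002 -0.   ]
9463 [[ 427.2 -224.3  207.5]
 [ 450.9 -198.4  221.1]
 [ 474.6 -175.   222.5]]
top plane 221.9944305088561 [-9.83590776e-04  2.19848942e-01  2.22009486e+02] [[ 425.  -227.6  219. ]
 [ 477.1 -120.6  347.6]]
```

View pics/w4.png

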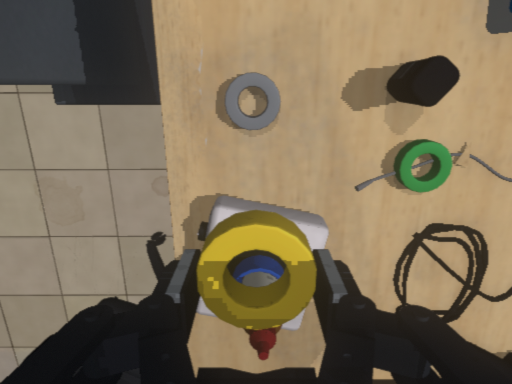

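The ring is held level, centred at about (257,268), and the red cap is visible below it at (262,340). I can measure both in the same wrist frame.

```bash
python3 - <<'E'
from m import *
f=wrist();P=pts(f);h=cv2.cvtColor(f['color'],cv2.COLOR_RGB2HSV);v,u=np.indices(h.shape[:2])
y=(h[...,0]>22)&(h[...,0]<35)&(h[...,1]>150)&(P[...,2]>219)&(P[...,2]<225)&(np.hypot(P[...,0]-451,P[...,1]+200)<30)
q=P[y];c=q.mean(0);s=np.linalg.lstsq(np.c_[q[:,:2]-c[:2],np.ones(len(q))],q[:,2],rcond=None)[0];print('ring top',len(q),s.round(4))
cs=cv2.findContours(y.astype(np.uint8),cv2.RETR_CCOMP,1)[0];cs=sorted(cs,key=cv2.contourArea)[::-1][:2]
for k in cs: k=k[:,0];k=P[k[:,1],k[:,0]];print(circ(k),len(k))
m=((h[...,0]<8)|(h[...,0]>172))&(h[...,1]>130)&(v>320)&(abs(u-262)<25)&(f['range_z']>0)
q=P[m&(P[...,2]>120)&(P[...,2]<170)];print('cap',len(q),q[:,2].min(),q[:,2].max())
for z0,z1 in((130,144),(144,152),(152,160)):
    w=q[(q[:,2]>z0)&(q[:,2]<z1)]
    if len(w)>8: print(z0,len(w),circ(w),np.percentile(w,[2,98],axis=0).round(1).tolist())
E
```

```text
tcp [ 452.  -201.2  225.5] yaw [ 1.    -0.002 -0.   ]
ring top 7333 [-6.000000e-04 -1.200000e-03  2.213098e+02]
[ 451.  -200.9   26.1] 332
[ 451.1 -201.2   14.6] 182
cap 529 134.44813891070328 158.0731841850202
130 207 [ 455.8 -305.     8.4] [[446.7, -307.8, 137.5], [464.9, -296.0, 143.9]]
144 204 [ 455.7 -305.4    5.7] [[448.3, -307.1, 144.1], [462.6, -298.3, 151.7]]
152 118 [ 455.6 -304.5    2.9] [[452.0, -307.8, 152.2], [459.0, -301.0, 157.7]]
```

The ring is level at (451.05,-201.1) and the cap is at (455.8,-304.7), so the shift is (+4.7,-103.6).

```bash
python3 -m pendant '[{"travel":[0.05,-0.4,0],"twist":[0,0,0],"gripper":1},{"travel":[0.05,-1,0],"twist":[0,0,0],"gripper":1},{"travel":[0.05,-1,0],"twist":[0,0,0],"gripper":1},{"travel":[0.05,-1,0],"twist":[0,0,0],"gripper":1},{"travel":[0.035,-0.9,0],"twist":[0,0,0],"gripper":1},{"travel":[0,-0.6,-0.3],"twist":[0,0,0],"gripper":1},{"travel":[0,-0.28,-0.6],"twist":[0,0,0],"gripper":1},{"travel":[0,0,-0.6],"twist":[0,0,0],"gripper":1},{"travel":[0,0,-0.3],"twist":[0,0,0],"gripper":1},{"travel":[0,0,0],"twist":[0,0,0],"gripper":1},{"travel":[0,0,0],"twist":[0,0,0],"gripper":1},{"travel":[0,0,0],"twist":[0,0,0],"gripper":1}]'
python3 - <<'E'
from m import *
f=wrist();P=pts(f);h=cv2.cvtColor(f['color'],cv2.COLOR_RGB2HSV)
y=(h[...,0]>22)&(h[...,0]<35)&(h[...,1]>150)&(f['range_z']>0)
t=arm.get_obs()['tcp_pos'];y&=np.hypot(P[...,0]-t[0],P[...,1]-t[1])<32;y&=abs(P[...,2]-t[2]+4.2)<3
for k in sorted(cv2.findContours(y.astype(np.uint8),cv2.RETR_CCOMP,1)[0],key=cv2.contourArea)[::-1][:2]: k=k[:,0];print(circ(P[k[:,1],k[:,0]]))
m=((h[...,0]<8)|(h[...,0]>172))&(h[...,1]>130)&(P[...,2]>120)&(P[...,2]<165)&(np.hypot(P[...,0]-455,P[...,1]+305)<20)
q=P[m];print('cap',len(q))
for z0,z1 in((130,144),(144,152),(152,160)):
    w=q[(q[:,2]>z0)&(q[:,2]<z1)]
    if len(w)>8: print(z0,len(w),circ(w))
E
```

```text
time_s: 18.0
tcp_pos: [457.1, -305.4, 189.9]
tool_rot: [0.0, 0.708, 0.706, 0.0]
contact_force: [0.2, -0.1, -1.0]
finger_gap: 51.2
finger_force: 52.8
tcp [ 457.1 -305.4  189.9] yaw [ 1.    -0.003  0.   ]
[ 456.  -305.1   26.2]
[ 456.  -305.2   14.6]
cap 0
```

The ring centre (456,-305.1) is over the cap (455.8,-304.8). I'll lower it.

```bash
python3 -m pendant '[{"travel":[0,0.015,-0.3],"twist":[0,0,0],"gripper":1},{"travel":[0,0,-0.3],"twist":[0,0,0],"gripper":1},{"travel":[0,0,-0.3],"twist":[0,0,0],"gripper":1},{"travel":[0,0,-0.3],"twist":[0,0,0],"gripper":1},{"travel":[0,0,0],"twist":[0,0,0],"gripper":1},{"travel":[0,0,0],"twist":[0,0,0],"gripper":1}]'
python3 -m pendant '[{"travel":[0,0,-0.2],"twist":[0,0,0],"gripper":1},{"travel":[0,0,-0.2],"twist":[0,0,0],"gripper":1},{"travel":[0,0,-0.2],"twist":[0,0,0],"gripper":1},{"travel":[0,0,-0.15],"twist":[0,0,0],"gripper":1},{"travel":[0,0,0],"twist":[0,0,0],"gripper":1},{"travel":[0,0,0],"twist":[0,0,0],"gripper":1}]'
```

```text
time_s: 18.55
tcp_pos: [456.6, -305.2, 165.0]
tool_rot: [-0.0, 0.708, 0.706, -0.0]
contact_force: [-0.5, -0.5, -0.7]
finger_gap: 51.5
finger_force: 52.8
time_s: 19.05
tcp_pos: [456.7, -305.3, 150.3]
tool_rot: [-0.0, 0.708, 0.706, -0.0]
contact_force: [1.1, -0.0, -1.3]
finger_gap: 51.6
finger_force: 52.8
```

Nothing has touched on the way down. The last few millimetres go slowly.

```bash
python3 -m pendant '[{"travel":[0,0,-0.07],"twist":[0,0,0],"gripper":1},{"travel":[0,0,-0.07],"twist":[0,0,0],"gripper":1},{"travel":[0,0,0],"twist":[0,0,0],"gripper":1},{"travel":[0,0,0],"twist":[0,0,0],"gripper":1}]'
```

```text
time_s: 19.38
tcp_pos: [456.8, -305.3, 147.7]
tool_rot: [-0.0, 0.708, 0.706, -0.0]
contact_force: [0.4, 0.0, -0.5]
finger_gap: 51.6
finger_force: 52.8
```

```bash
python3 -m pendant '[{"travel":[0,0,-0.05],"twist":[0,0,0],"gripper":1},{"travel":[0,0,0],"twist":[0,0,0],"gripper":1},{"travel":[0,0,0],"twist":[0,0,0],"gripper":1}]'
```

```text
time_s: 19.63
tcp_pos: [456.8, -305.3, 146.7]
tool_rot: [-0.0, 0.708, 0.706, -0.0]
contact_force: [0.0, -0.2, -1.6]
finger_gap: 52.0
finger_force: 52.8
```

```bash
python3 -m pendant '[{"travel":[0,0,-0.05],"twist":[0,0,0],"gripper":1},{"travel":[0,0,0],"twist":[0,0,0],"gripper":1},{"travel":[0,0,0],"twist":[0,0,0],"gripper":1}]'
```

```text
time_s: 19.88
tcp_pos: [456.8, -305.3, 145.6]
tool_rot: [-0.0, 0.708, 0.706, -0.0]
contact_force: [-1.1, -0.6, -1.1]
finger_gap: 51.7
finger_force: 52.8
```

```bash
python3 -m pendant '[{"travel":[0,0,-0.05],"twist":[0,0,0],"gripper":1},{"travel":[0,0,0],"twist":[0,0,0],"gripper":1},{"travel":[0,0,0],"twist":[0,0,0],"gripper":1}]'
```

```text
time_s: 20.13
tcp_pos: [456.8, -305.3, 144.6]
tool_rot: [-0.0, 0.708, 0.706, -0.0]
contact_force: [-0.3, 0.2, -1.1]
finger_gap: 52.1
finger_force: 52.8
```

```bash
python3 -m pendant '[{"travel":[0,0,-0.05],"twist":[0,0,0],"gripper":1},{"travel":[0,0,0],"twist":[0,0,0],"gripper":1},{"travel":[0,0,0],"twist":[0,0,0],"gripper":1}]'
```

```text
time_s: 20.38
tcp_pos: [456.8, -305.4, 143.8]
tool_rot: [0.0, 0.708, 0.706, -0.0]
contact_force: [-0.5, 0.9, 1.4]
finger_gap: 51.8
finger_force: 53.0
```

Light contact has begun. I'll release and rise.

```bash
python3 -m pendant '[{"travel":[0,0,-0.02],"twist":[0,0,0],"gripper":1},{"travel":[0,0,0],"twist":[0,0,0],"gripper":-0.5},{"travel":[0,0,0],"twist":[0,0,0],"gripper":-0.8},{"travel":[0,0,0],"twist":[0,0,0],"gripper":-1},{"travel":[0,0,0],"twist":[0,0,0],"gripper":-1},{"travel":[0,0,0.3],"twist":[0,0,0],"gripper":-1},{"travel":[0,0,0.8],"twist":[0,0,0],"gripper":-1},{"travel":[0,0,1],"twist":[0,0,0],"gripper":-1},{"travel":[0,0,1],"twist":[0,0,0],"gripper":-1},{"travel":[0,0,1],"twist":[0,0,0],"gripper":-1},{"travel":[0,0,0.5],"twist":[0,0,0],"gripper":-1},{"travel":[0,0,0],"twist":[0,0,0],"gripper":-1}]'
python3 -m pendant '[{"travel":[0,1,0.2],"twist":[0,0,0],"gripper":-1},{"travel":[0,1,0],"twist":[0,0,0],"gripper":-1},{"travel":[0,1,0],"twist":[0,0,0],"gripper":-1},{"travel":[0,1,0],"twist":[0,0,0],"gripper":-1},{"travel":[0,0.8,0],"twist":[0,0,0],"gripper":-1},{"travel":[0,0.4,0],"twist":[0,0,0],"gripper":-1},{"travel":[0,0,0],"twist":[0,0,0],"gripper":-1},{"travel":[0,0,0],"twist":[0,0,0],"gripper":-1}]'
python3 - <<'E'
from m import *
f=arm.grab_frame('scene');P=pts(f);h=cv2.cvtColor(f['color'],cv2.COLOR_RGB2HSV)
y=(h[...,0]>22)&(h[...,0]<35)&(h[...,1]>150)&(P[...,2]>110)&(P[...,2]<170)&(np.hypot(P[...,0]-456,P[...,1]+305)<35)
q=P[y];print(len(q),np.percentile(q,[2,98],axis=0).round(1))
w=q[q[:,2]>np.percentile(q[:,2],95)-4];s=np.linalg.lstsq(np.c_[w[:,:2]-w[:,:2].mean(0),np.ones(len(w))],w[:,2],rcond=None)[0];print(len(w),s.round(3))
cv2.imwrite('pics/s3.png',cv2.resize(f['color'][60:200,240:420],(720,560))[:,:,::-1])
E
```

```text
time_s: 21.38
tcp_pos: [457.5, -305.8, 237.6]
tool_rot: [0.002, 0.708, 0.706, 0.0]
contact_force: [0.9, -0.2, -0.1]
finger_gap: 85.5
finger_force: 0.0
time_s: 22.05
tcp_pos: [456.8, -201.5, 238.9]
tool_rot: [-0.0, 0.708, 0.706, -0.0]
contact_force: [-0.2, 0.0, 0.7]
finger_gap: 85.6
finger_force: 0.0
196 [[ 432.3 -321.3  125.6]
 [ 480.1 -277.2  143.8]]
91 [-9.00000e-03 -2.20000e-02  1.42057e+02]
```

View pics/s3.png

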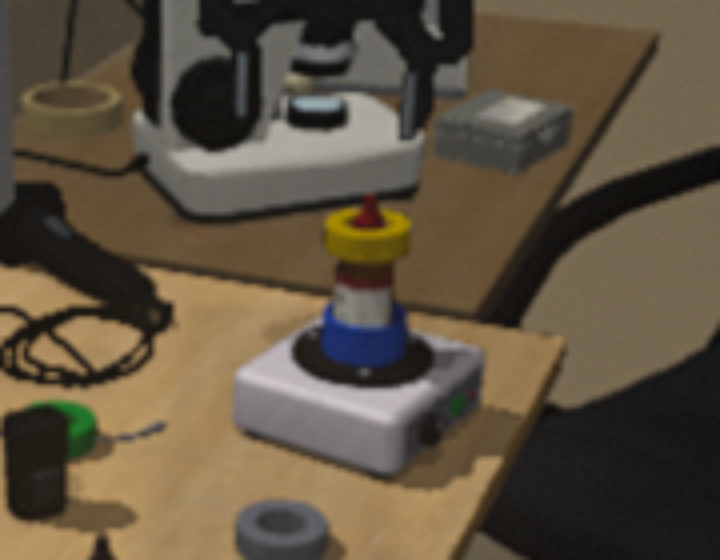

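The yellow ring at crop (368,235) rests level on the shoulder. Its top is at z≈142–143, as expected. The bottle stands upright in the cup and the gripper is clear, so I'll hand in the job.

```bash
python3 -c "
from rig import arm
print(arm.finish_job())"
```

```text
the job is handed in; nothing more can be done
None
```

The job is handed in: the red-capped bottle stands upright in the shaker's cup, and the yellow ring went on last and rests level on its shoulder; the black-capped bottle was not touched.

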